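# Index the sample changer one station to the reading head

## Task

Bring the brown bottle with the yellow cap in front of the reading head: pull the red spring ring out of its notch, turn the turntable by that ring one station, the way that brings this bottle to the head, and let the ring spring fully home into the next notch. Keep all the bottles standing in their pockets.

Things in the scene. Friction and masses are not known exactly. Their poses are not given: they have to be found in the camera images.
- ring_center (a point): Centre of the red pull ring on the turntable's rim, on the robot's side at the start; moves with the ring. Ring 33 mm outside, hole 15 mm, bar 9 mm thick. z: outward along the pull, leaning 27 degrees from vertical away from the turntable's axis. y: tangent to the rim, square to the ring's flat; pinch the ring along y, across its 9 mm. At rest 141 mm from the axis, 88 mm above the worktop.
- housing_end (a point): Outer end of the plunger housing, a 21 mm thick aluminium barrel below the ring, fixed on the turntable; at rest 22 mm below ring_center along the ring's z. Fingertips stay above it. The bottles behind the ring rise to 190 mm above the worktop, 25 mm off the ring's centre, so a gripper's body goes along the ring's leaning z, not upright.
- index_ring (a joint): How far ring and pin are pulled out along the ring's z, m: 0 home, 0.014 stop; clear of the notches from 0.010 up. The spring pushes home with 4 N at 0, 9 N at the stop. Let go within about 2 degrees of a notch it drops in and centres the turntable; let go short of it, it rides on the crown at about 0.008 and drops in when the turntable is turned on.
- turntable (a joint): Angle of the turntable about its vertical axis, rad, growing counter-clockwise seen from above; about 0 at the start. A notch every 0.785 (45 degrees), one per pocket. With the pin out it turns with light friction (about 1 N at the ring) and stays where it is left.
- changer: The sample changer, fixed to the worktop: round grey foot 260 mm across, steel notched crown, white turntable 244 mm across with 8 pockets, rim 78 mm above the worktop. Origin on the turntable's vertical axis, at the worktop; z up; x from the axis to the reading head.
- reading_place (a point): Where a bottle's underside is centred when it stands before the reading head: on the pocket floor, 62 mm above the worktop, 86 mm from the turntable's axis. Fixed. The head is the white tower with a dark window, 76 mm wide, 183 mm high, on the far side from the robot.
- bottle_yellow: The bottle wanted: brown, with a yellow cap, 60 mm in diameter, 130 mm tall, 100 to 200 g; origin under its middle. It stands in the pocket next to the reading place, on its left or its right, with about 2 mm of play.
- bottle_a: brown bottle with a black cap, same make as the yellow-capped one, 60 mm in diameter, 128 mm tall; origin under its middle; stands in a turntable pocket next to the reading place, on the other side from the yellow-capped one. Leave it standing.
- bottle_b: brown bottle with a black cap, same make as the yellow-capped one, 60 mm in diameter, 128 mm tall; origin under its middle; stands in a turntable pocket before the reading head at the start. Leave it standing.
- bottle_c: brown bottle with a black cap, same make as the yellow-capped one, 60 mm in diameter, 128 mm tall; origin under its middle; stands in a turntable pocket on the robot's side. Leave it standing.
- bottle_d: brown bottle with a black cap, same make as the yellow-capped one, 60 mm in diameter, 128 mm tall; origin under its middle; stands in a turntable pocket on the robot's side, behind the ring. Leave it standing.
- bottle_e: brown bottle with a black cap, same make as the yellow-capped one, 60 mm in diameter, 128 mm tall; origin under its middle; stands in a turntable pocket on the robot's side. Leave it standing.

How it is judged (in metres and radians):
On the way:
1. the ring is pulled out until its pin is clear of the notch (value of joint index_ring above 0.009 m), for 0.1 s.
At the end, for the whole second after the job is handed in: Turntable at rest, locked one notch (0.785 rad, within 0.04) from its start, ring home within 2 mm; yellow-capped bottle within 12 mm of the reading place; every bottle upright (within 0.12 rad) in a pocket (at most 8 mm above its floor, within 100 mm of the axis) (value of joint index_ring below 0.002 m and (value of joint turntable between 0.745398 and 0.825398 rad or value of joint turntable between -0.825398 and -0.745398 rad) and velocity of joint turntable between -0.05 and 0.05 rad/s and horizontal distance between bottle_yellow and reading_place below 0.012 m and angle between each of bottle_yellow, bottle_a, bottle_b, bottle_c, bottle_d, bottle_e's own z axis and vertical below 0.12 rad and z of each of bottle_yellow, bottle_a, bottle_b, bottle_c, bottle_d, bottle_e in the frame of changer below 0.07 m and horizontal distance between each of bottle_yellow, bottle_a, bottle_b, bottle_c, bottle_d, bottle_e and changer below 0.1 m); the robot touches nothing.
It fails at once if a bottle is knocked over (angle between any of bottle_yellow, bottle_a, bottle_b, bottle_c, bottle_d, bottle_e's own z axis and vertical above 0.5 rad).
It also fails if it takes over 48 s, if anything falls off the work surface, if the arm or the gripper's body presses on something with over 40 N, if the wrist force passes 120 N, or if a joint passes its speed limit or range.

## Robot

A 7-joint arm with a two-finger parallel gripper is mounted at the origin on a cart in front of the work surface, level with it; the furniture and walls round the work are solid. World frame = base frame: x ahead of the robot, y to its left, z up, the work surface at z = 0. Lengths are in m, angles in degrees, forces in N, time in s.
With the tool pointing down it reaches from about 0.425 to 0.925 m from the base axis. Payload 6.8 kg.
Tool frame: the origin (TCP) lies at the centre of the arm's flange, where the gripper is bolted on; the fingertips stand 182 mm ahead of it and the grasp point (between the pads) lies 163 mm ahead of it (bot.finger_overhang is the z of the fingertips in the tool frame, in m); z points along the fingers, y is the line along which they close (so a half turn about z gives the same grasp; the last joint's range is limited). The gripper opens to 88 mm and grips with 3 to 60 N. Pads are 20 mm wide; open, the fingers measure 115 mm over their backs; the gripper's body (75 mm by 178 mm) begins 61 mm behind the grasp point.
Start: joints at [-70.078, 27.33, 1.283, 89.118, -0.659, 63.558, -4.761], TCP at [0.297, 0.606, 0.405] pointing down, gripper open.
Joint ranges: [-169.35, 169.35], [-19.33, 120.38], [-80.79, 83.38], [13.8, 139.57], [-78.32, 258.32], [9.67, 109.79], [-169.56, 169.56]. Speed limits (degrees/s): [136.94, 136.94, 180, 180, 180, 180, 180].

## Interface

Orientations are given as [roll, pitch, yaw] about the fixed x, y, z axes, in that order (R = Rz(yaw) Ry(pitch) Rx(roll)).
In Python, from bench import bot, viewer, order gives the robot as it stands. The module is installed in compiled form; this text tells all that it offers.
- The arm moves only by the tool servo_tool, never from a script. Its argument "series" is one flat list of numbers, 5 for each row, row after row: the closure, from -1 (fully open) to 1 (shut), then the shift along the world's x, y, z in mm, then the turn about the world's z in rad. In form: [jaw, tx, ty, tz, turn, jaw, tx, ty, tz, turn, ...]. A call has exactly 5 rows; each row shifts and turns the commanded pose from where the row before left it; what a row does not reach is not made up. A row lasts 1/8 s, in which the tool goes at most 62.5 mm and 10.7 degrees, less where a joint would pass 70% of its speed; a pose out of reach is approached as far as the arm can. A call with a gripper value outside its range is refused whole. The fingers move at their own pace and stop on an object; the grip force is fixed at half the most. Time passes only in rows, so rows that do not move let the fingers close, or fill a call up. It gives the time, the measured TCP pose, the force, the opening and the grip force at its end, in the units of the state.
- bot.state(): the state, without advancing time (a new reading comes with each control period).
- viewer.grab_frame(name): name is "scene" or "top"; returns (picture, depth): 400x640x3 uint8, red, green, blue; 400x640 float32, m along the optical axis (not along the pixel's ray), 0 where there is no reading.
- viewer.camera_params(name): a dict with "vfov" (degrees; the focal length in pixels is half the picture's height over the tangent of half this angle, whatever the lens; pixels are square), "cx", "cy" (the principal point, pixels), "origin" and "rotation" of the camera in the world. Camera axes: x right, y down, z forward; pixel columns grow to the right and rows downward; lengths in m; the calibration is good to about 2 mm. A picture is of the moment at which its call begins. camera_params takes no time and is no camera call.
- order.finish_job(): hands the job in; it is judged then, once.
The state is a dict: "clock": time; "joint_positions": joint angles; "dq": joint speeds; "tau": joint torques, N m; "tool_pos": TCP position; "tool_rot": TCP orientation; "contact_force": force on the tool from outside, world axes, zero at the start; "ft_torque": the same for the moment, N m; "grip_width": finger opening in m; "finger_force": force on a finger pad.
Only numpy, scipy, OpenCV 4.12 (cv2) and the standard library are available. Lean on these libraries where they do the work, as an engineer would, in place of code of your own. Each camera call takes 0.05 s, during which the arm holds its last target. There are 200 camera calls.

## Working session

There is one attempt and no reset: what is moved stays moved. The work goes in short steps, Python scripts to look and compute and a tool call to move; the robot and the scene stay as the last step left them, time stands still between calls to the robot, and variables do not carry over. Pictures are saved under pics/ and viewed, at most 10 in all, crops included, and the job is handed in when it is done.

Besides the shell and the picture viewer there is one more tool, called after "Emit:" as name(argument=value, ...) on one line, values as JSON. servo_tool: Moves the arm, as the interface text tells. Its arguments: {"type":"object","properties":{"series":{"type":"array"}},"required":["series"]}

```bash
mkdir -p pics
cat > h.py <<'E'
import numpy as np, cv2
from bench import bot, viewer, order
def cam(n):
    p=viewer.camera_params(n); f=200/np.tan(np.radians(p['vfov'])/2)
    return p,f,np.array(p['origin']),np.array(p['rotation'])
def pts(n,depth):
    p,f,o,R=cam(n); v,u=np.mgrid[0:400,0:640]
    c=np.stack([(u-p['cx'])/f*depth,(v-p['cy'])/f*depth,depth],-1)
    return c@R.T+o
def grab(n,save=None):
    im,d=viewer.grab_frame(n)
    if save: cv2.imwrite('pics/'+save,im[:,:,::-1])
    return im,d
E
python3 - <<'E'
from h import *
for n in('scene','top'):
    im,d=grab(n,n+'0.png'); np.savez('pics/'+n,im=im,d=d); print(viewer.camera_params(n))
print(bot.state())
E
```

```text
{'vfov': 45.87844877653412, 'cx': 320.34810411498717, 'cy': 200.56757412487605, 'origin': array([ 0.24826723, -0.35073817,  0.71342011]), 'rotation': array([-137.31435254,    0.50232641,  -47.73777703])}
{'vfov': 55.05413988323294, 'cx': 317.93035170198453, 'cy': 195.75879370932572, 'origin': array([0.5622    , 0.00846621, 0.91399555]), 'rotation': array([-171.22938561,    0.31537508,  -88.53352054])}
{'clock': 0.1, 'joint_positions': array([-70.07888399,  27.37011904,   1.28225416,  89.16923302,
        -0.66041547,  63.5601842 ,  -4.75987873]), 'dq': array([ 0.09054485, -0.19037047,  0.06837835, -0.27306105, -0.0292166 ,
        0.01507353,  0.09480737]), 'tau': array([ 4.58155788e-03, -5.84099257e+01,  1.54028267e+00, -2.73317403e+01,
       -5.41662157e-02,  1.31525638e-02,  3.24276482e-05]), 'tool_pos': array([0.29701608, 0.60587691, 0.4038156 ]), 'tool_rot': array([-1.79908037e+02,  6.25178624e-03,  1.53885243e+02]), 'contact_force': array([0.18874804, 0.1106881 , 0.38947234]), 'ft_torque': array([ 0.04075028, -0.03052112, -0.0424806 ]), 'finger_force': 0.0, 'grip_width': 0.08775306161611585}
```

View pics/scene0.png

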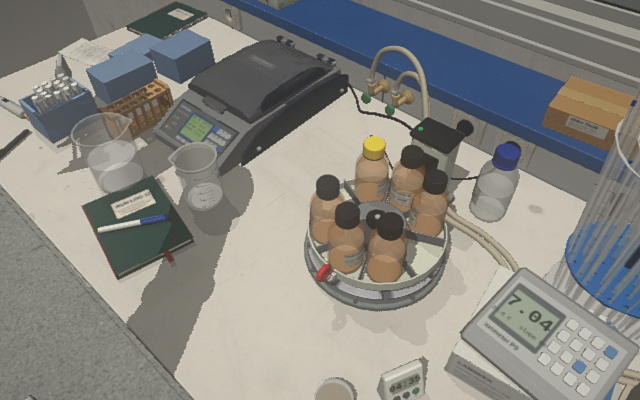

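View pics/top0.png

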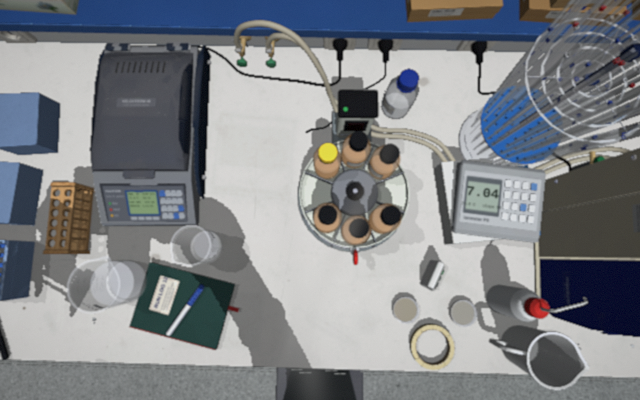

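```bash
cat >> h.py <<'E'
from scipy.spatial.transform import Rotation as Ro
def cam(n):
    p=viewer.camera_params(n); f=200/np.tan(np.radians(p['vfov'])/2)
    return p,f,np.array(p['origin']),Ro.from_euler('xyz',p['rotation'],degrees=True).as_matrix()
def ray(n,u,v):
    p,f,o,R=cam(n); r=R@np.array([(u-p['cx'])/f,(v-p['cy'])/f,1]); return o,r/np.linalg.norm(r)
def tri(a,b):
    A=0;y=0
    for n,u,v in (a,b):
        o,r=ray(n,u,v); M=np.eye(3)-np.outer(r,r); A=A+M; y=y+M@o
    return np.linalg.solve(A,y)
def blobs(im,col):
    h=cv2.cvtColor(im,cv2.COLOR_RGB2HSV); H,S,V=[h[...,i].astype(int) for i in range(3)]
    m=((H<8)|(H>172))&(S>170)&(V>90) if col=='red' else (abs(H-28)<6)&(S>150)&(V>120)
    n,l,s,c=cv2.connectedComponentsWithStats(m.astype(np.uint8))
    return l,[(i,s[i,4],c[i].round(1),s[i,:4]) for i in range(1,n) if s[i,4]>15]
E
python3 - <<'E'
from h import *
D={n:np.load(f'pics/{n}.npz') for n in('scene','top')}
for n in D:
    im,d=D[n]['im'],D[n]['d']; P=pts(n,d); bench=P[...,2][(d>0)]
    for c in('red','yel'):
        l,b=blobs(im,c)
        for i,a,ce,bb in b:
            q=P[(l==i)&(d>0)]
            print(n,c,a,ce,bb,q.mean(0).round(4) if len(q) else None, q.min(0).round(3),q.max(0).round(3))
# black caps: top 
n='top';im,d=D[n]['im'],D[n]['d'];P=pts(n,d)
m=((im.max(2)<60)&(P[...,2]>.18)&(P[...,2]<.2)&(abs(P[...,0]-.6)<.2)&(abs(P[...,1])<.25)).astype(np.uint8)
k,l,s,c=cv2.connectedComponentsWithStats(m)
for i in range(1,k):
    if s[i,4]>40: q=P[l==i]; print(s[i],c[i].round(1),((q.min(0)+q.max(0))/2).round(4),np.ptp(q,axis=0).round(4))
for n in D:
    d=D[n]['d'];P=pts(n,d); print(n,'flat z',np.median(P[...,2][(d>0)&(P[...,2]<.03)]))
    if n=='scene':
        # profile of bottle silhouettes: scene view, columns through front bottle
        for v in range(205,285,4): print(v,P[v,347].round(3),P[v,386].round(3),D[n]['im'][v,347])
E
```

```text
scene red 17 [321. 270.] [318 267   7   8] [ 0.5545 -0.0666  0.1016] [ 0.547 -0.068  0.098] [ 0.561 -0.065  0.104]
scene yel 231 [373.9 143.5] [364 137  21  14] [ 0.7588 -0.0028  0.1915] [ 0.742 -0.019  0.188] [0.776 0.015 0.194]
top red 34 [355.1 257.2] [354 251   3  13] [ 0.5595 -0.0647  0.1023] [ 0.547 -0.068  0.094] [ 0.572 -0.062  0.106]
top red 258 [538.  307.7] [529 299  21  19] [ 0.475  -0.4028  0.168 ] [ 0.458 -0.493  0.043] [ 0.491 -0.387  0.175]
top yel 298 [327.5 152.6] [318 143  20  20] [ 0.759  -0.0012  0.1904] [ 0.743 -0.021  0.155] [0.778 0.017 0.195]
[349 133  19  17 258] [358.1 140.8] [ 0.7849 -0.0606  0.1864] [0.0302 0.0359 0.0127]
[380 145  19  18 253] [389.1 153.2] [ 0.7612 -0.1207  0.1869] [0.0326 0.0345 0.0131]
[319 205  17  19 257] [327.  214.3] [ 0.6392 -0.0028  0.1891] [0.0341 0.0306 0.0083]
[381 206  20  19 283] [390.4 214.9] [ 0.6405 -0.1233  0.1868] [0.0345 0.0361 0.0135]
[355 220  14  17 140] [362.2 228.9] [ 0.6144 -0.0685  0.1899] [0.0304 0.0245 0.0069]
scene flat z -0.00033203368839423986
205 [ 0.623 -0.058  0.19 ] [ 0.742 -0.053  0.087] [69 64 60]
209
[... 528 characters left out ...]
.132  0.164] [152 124  97]
245 [ 0.594 -0.084  0.143] [ 0.623 -0.134  0.157] [175 142 109]
249 [ 0.594 -0.084  0.132] [ 0.619 -0.137  0.155] [173 142 108]
253 [ 0.594 -0.085  0.123] [ 0.618 -0.139  0.147] [158 125  91]
257 [ 0.594 -0.086  0.113] [ 0.616 -0.141  0.141] [107 102  92]
261 [ 0.594 -0.086  0.102] [ 0.617 -0.142  0.131] [123 118 106]
265 [ 0.594 -0.086  0.091] [ 0.619 -0.142  0.118] [128 124 111]
269 [ 0.595 -0.086  0.079] [ 0.619 -0.143  0.109] [157 125  93]
273 [ 0.596 -0.086  0.067] [ 0.618 -0.145  0.101] [118 104  85]
277 [ 0.583 -0.096  0.08 ] [ 0.62  -0.145  0.088] [169 168 151]
281 [ 0.585 -0.095  0.066] [ 0.622 -0.145  0.074] [135 133 119]
top flat z -8.236694600938232e-05
```

Run:
```python
import cv2
a=cv2.imread('pics/scene0.png')[120:310,290:460]; b=cv2.imread('pics/top0.png')[120:280,280:430]
a=cv2.resize(a,(400,447),interpolation=cv2.INTER_CUBIC); b=cv2.resize(b,(400,447),interpolation=cv2.INTER_CUBIC)
cv2.imwrite('pics/crop0.png',cv2.hconcat([a,b]))
```

```text
(no output)
```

View pics/crop0.png

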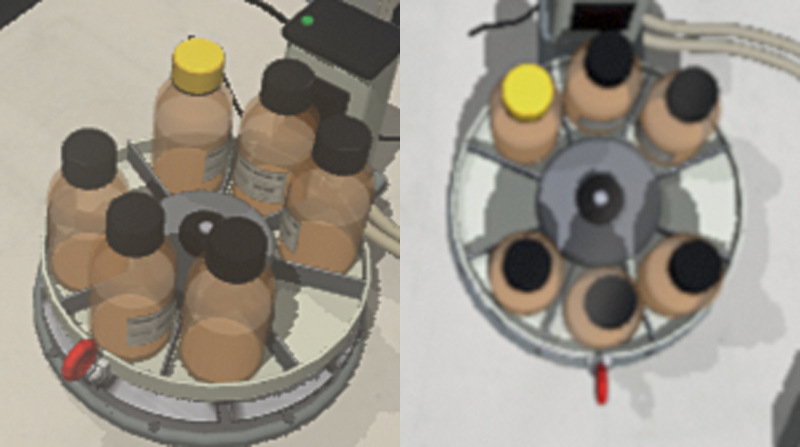

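Emit:
servo_tool(series=[-1,20,-56,6,0.047,-1,20,-56,6,0.047,-1,20,-56,6,0.047,-1,20,-56,6,0.047,-1,20,-56,6,0.047])

```text
clock: 0.72
tool_pos: [0.3975, 0.324, 0.4346]
tool_rot: [-180.0, -0.0, 167.4]
contact_force: [0.9, 0.8, -0.2]
grip_width: 0.0881
finger_force: 0.0
```

Emit:
servo_tool(series=[-1,20,-56,0,0.047,-1,20,-56,0,0.047,-1,20,-56,0,0.047,-1,20,-56,0,0.047,-1,20,-56,0,0.047])

```text
clock: 1.35
tool_pos: [0.4973, 0.0442, 0.4346]
tool_rot: [180.0, 0.0, -179.1]
contact_force: [0.7, 0.2, -0.4]
grip_width: 0.0878
finger_force: 0.0
```

Emit:
servo_tool(series=[-1,15,-40,-10,0,-1,15,-40,-10,0,-1,10,-29.6,-20,0,-1,0,0,-30,0,-1,0,0,-20,0])

```text
clock: 1.98
tool_pos: [0.5367, -0.064, 0.3431]
tool_rot: [-180.0, -0.1, -179.3]
contact_force: [0.9, -0.3, -0.2]
grip_width: 0.088
finger_force: 0.0
```

Run:
```python
from h import *
print(bot.state()['tool_pos'])
C={}
for n in('scene','top'):
    im,d=grab(n,n+'1.png'); l,b=blobs(im,'red'); print(n,[(a,c) for _,a,c,_ in b])
a=cv2.imread('pics/scene1.png')[100:320,240:460]; b=cv2.imread('pics/top1.png')[130:350,250:470]
cv2.imwrite('pics/c1.png',cv2.resize(cv2.hconcat([a,b]),(800,400),interpolation=cv2.INTER_CUBIC))
print('tri',tri(('scene',321,270),('top',355.1,257.2)))
```

```text
[ 0.53666092 -0.06400316  0.34305374]
scene [(np.int32(49), array([322.2, 269.6]))]
top [(np.int32(260), array([537.8, 307.7])), (np.int32(16), array([232.5, 308.2]))]
tri [ 0.55852397 -0.06452448  0.09553552]
```

View pics/c1.png

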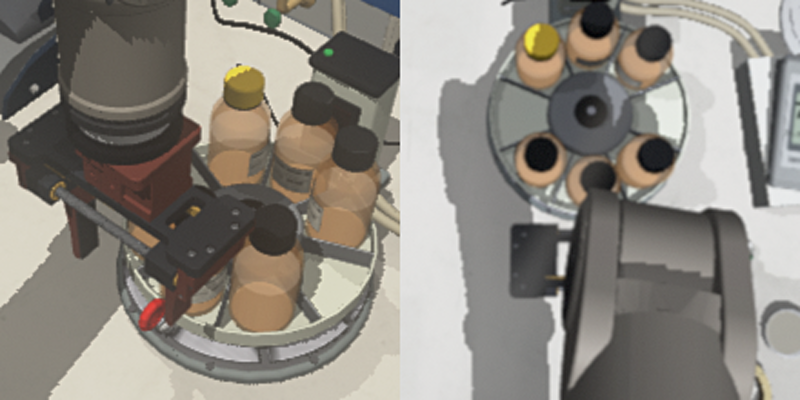

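Emit:
servo_tool(series=[-1,12,-0.5,-20,0,-1,0,0,-25,0,-1,0,0,-20,0,-1,0,0,-11,0,-1,0,0,0,0])

```text
clock: 2.7
tool_pos: [0.5491, -0.0639, 0.2687]
tool_rot: [180.0, -0.0, -179.2]
contact_force: [0.0, 0.3, 0.6]
grip_width: 0.0877
finger_force: 0.0
```

Emit:
servo_tool(series=[-1,0,-0.5,-3,0,1,0,0,0,0,1,0,0,0,0,1,0,0,0,0,1,0,0,0,0])

```text
clock: 3.32
tool_pos: [0.5492, -0.0645, 0.2658]
tool_rot: [180.0, 0.0, -179.2]
contact_force: [-0.4, 0.1, -0.0]
grip_width: 0.0513
finger_force: 0.0
```

Emit:
servo_tool(series=[1,0,0,0,0,1,0,0,0,0,1,0,0,0,0,1,0,0,0,0,1,0,0,0,0])

```text
clock: 3.95
tool_pos: [0.5491, -0.0645, 0.2657]
tool_rot: [-180.0, -0.0, -179.2]
contact_force: [-0.1, -0.9, -0.3]
grip_width: 0.0079
finger_force: 30.0
```

Emit:
servo_tool(series=[1,-1.4,0,2.8,0,1,-1.4,0,2.8,0,1,-1.4,0,2.8,0,1,-1.4,0,2.8,0,1,0,0,0,0])

```text
clock: 4.58
tool_pos: [0.5434, -0.0645, 0.2769]
tool_rot: [180.0, 0.0, -179.2]
contact_force: [4.2, -0.8, -7.7]
grip_width: 0.0082
finger_force: 30.0
```

Run:
```python
from h import *
s=bot.state(); print(s['tool_pos'],s['contact_force'],s['grip_width'])
im,d=grab('scene','s2.png'); l,b=blobs(im,'red'); print([(a,c) for _,a,c,_ in b])
cv2.imwrite('pics/c2.png',cv2.resize(cv2.imread('pics/s2.png')[220:320,270:400],(780,600),interpolation=cv2.INTER_CUBIC))
```

```text
[ 0.54340966 -0.06448576  0.2769341 ] [ 4.24999217 -0.76649075 -7.68644623] 0.008192202318138393
[]
```

View pics/c2.png

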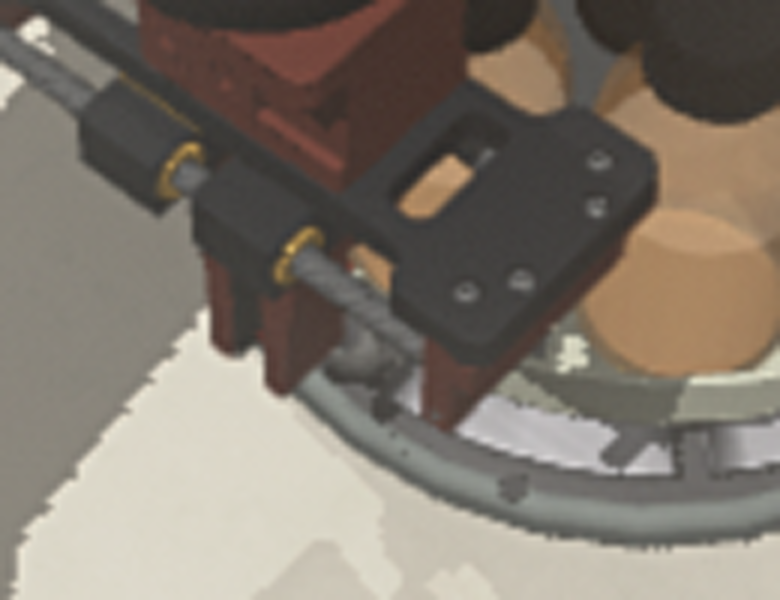

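Run:
```python
import numpy as np
c=np.array([.7,-.063]);p=np.array([.5434,-.0645])-c;a=0
for s in (2,4,5,5.5,6,6,5.5,5,4,2):
    R=lambda t:np.array([[np.cos(t),-np.sin(t)],[np.sin(t),np.cos(t)]])
    print(((R(-np.radians(a+s))@p-R(-np.radians(a))@p)*1e3).round(1),-np.radians(s).round(3)); a+=s
```

```text
[0.  5.5] -0.035
[ 0.7 10.9] -0.07
[ 1.9 13.5] -0.087
[ 3.4 14.6] -0.096
[ 5.3 15.5] -0.105
[ 6.9 14.9] -0.105
[ 7.7 12.9] -0.096
[ 8.  11.1] -0.087
[7.1 8.3] -0.07
[3.8 4. ] -0.035
```

Emit:
servo_tool(series=[1,0,5.5,0,-0.035,1,0.7,10.9,0,-0.07,1,1.9,13.5,0,-0.087,1,3.4,14.6,0,-0.096,1,5.3,15.5,0,-0.105])

```text
clock: 5.25
tool_pos: [0.5545, -0.0044, 0.2765]
tool_rot: [-180.0, -0.1, 158.1]
contact_force: [2.4, -1.0, -8.8]
grip_width: 0.0083
finger_force: 30.0
```

Emit:
servo_tool(series=[1,6.9,14.9,0,-0.105,1,7.7,12.9,0,-0.096,1,8,11.1,0,-0.087,1,7.1,8.3,0,-0.07,1,3.8,4,0,-0.035])

```text
clock: 5.88
tool_pos: [0.5877, 0.0472, 0.276]
tool_rot: [-179.9, -0.1, 135.8]
contact_force: [0.1, -0.7, -8.2]
grip_width: 0.0081
finger_force: 30.0
```

Emit:
servo_tool(series=[1,0,0,0,0,1,0,0,0,0,1,0,0,0,0,1,0,0,0,0,1,0,0,0,0])

```text
clock: 6.5
tool_pos: [0.5876, 0.0469, 0.2764]
tool_rot: [-179.9, -0.1, 135.8]
contact_force: [-3.5, 2.1, -12.0]
grip_width: 0.0082
finger_force: 30.0
```

Run:
```python
from h import *
s=bot.state(); print(s['tool_pos'],s['tool_rot'],s['contact_force'],s['grip_width'])
p=s['tool_pos'][:2]-np.array([.7,-.063]); print(np.hypot(*p),np.degrees(np.arctan2(p[1],p[0])))
for n in('scene','top'):
    im,d=grab(n,n+'3.png'); P=pts(n,d); l,b=blobs(im,'yel'); print(n,[(a,c,P[(l==i)&(d>0)].mean(0).round(4)) for i,a,c,_ in b])
a=cv2.imread('pics/scene3.png')[100:320,240:460]; b=cv2.imread('pics/top3.png')[130:350,250:470]
cv2.imwrite('pics/c3.png',cv2.resize(cv2.hconcat([a,b]),(800,400),interpolation=cv2.INTER_CUBIC))
```

```text
[0.58758912 0.04687066 0.27642322] [-1.79922871e+02 -1.07817366e-01  1.35790615e+02] [ -3.46402348   2.1391393  -12.02818884] 0.008184737861169827
0.15718704701073155 135.65474526868616
scene [(np.int32(248), array([412.3, 151.2]), array([ 0.7857, -0.0623,  0.1915])), (np.int32(29), array([407.9, 164. ]), array([ 0.7704, -0.0667,  0.1758]))]
top [(np.int32(315), array([357.9, 140.2]), array([ 0.7857, -0.0601,  0.1891]))]
```

View pics/c3.png

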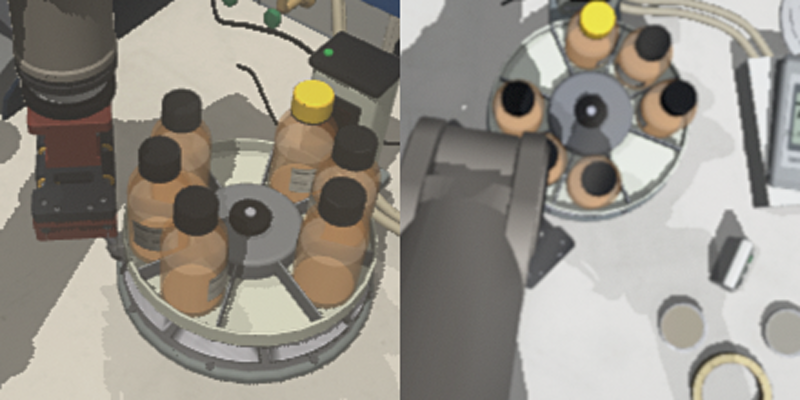

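Emit:
servo_tool(series=[1,0.9,-0.9,-2.5,0,1,0.9,-0.9,-2.5,0,1,0.9,-0.9,-2.5,0,1,0.9,-0.9,-2.3,0,1,0,0,0,0])

```text
clock: 7.22
tool_pos: [0.5916, 0.044, 0.2669]
tool_rot: [-180.0, -0.1, 135.8]
contact_force: [-4.1, 4.7, -9.9]
grip_width: 0.0084
finger_force: 30.0
```

Emit:
servo_tool(series=[-1,0,0,0,0,-1,0,0,0,0,-1,0,0,0,0,-1,0,0,0,0,-1,0,0,0,0])

```text
clock: 7.85
tool_pos: [0.5921, 0.043, 0.2672]
tool_rot: [180.0, 0.0, 135.8]
contact_force: [-0.1, 0.1, -0.3]
grip_width: 0.0548
finger_force: 0.0
```

Emit:
servo_tool(series=[-1,0,0,0,0,-1,0,0,0,0,-1,0,0,0,0,-1,0,0,0,0,-1,0,0,0,0])

```text
clock: 8.48
tool_pos: [0.5919, 0.0431, 0.2671]
tool_rot: [180.0, -0.0, 135.8]
contact_force: [0.3, 0.0, -1.0]
grip_width: 0.0877
finger_force: 0.0
```

Retreat along the lean, outward and up.

Emit:
servo_tool(series=[-1,-7,7,20,0,-1,-12,12,30,0,-1,-15,15,40,0,-1,-25,25,40,0,-1,-40,40,20,0])

```text
clock: 9.1
tool_pos: [0.4928, 0.1419, 0.4204]
tool_rot: [179.8, 0.1, 135.6]
contact_force: [-1.1, 1.6, -0.5]
grip_width: 0.0878
finger_force: 0.0
```

Emit:
servo_tool(series=[-1,-30,50,0,0,-1,-30,50,0,0,-1,-30,50,0,0,-1,0,0,0,0,-1,0,0,0,0])

```text
clock: 9.72
tool_pos: [0.4029, 0.2915, 0.4178]
tool_rot: [180.0, 0.0, 135.8]
contact_force: [0.2, -0.1, -0.0]
grip_width: 0.0878
finger_force: 0.0
```

Run:
```python
from h import *
C={}
for n in('scene','top'):
    im,d=grab(n,n+'4.png'); P=pts(n,d)
    for c in('red','yel'):
        l,b=blobs(im,c)
        for i,a,ce,bb in b: q=P[(l==i)&(d>0)]; print(n,c,a,ce,q.mean(0).round(4),q.min(0).round(3),q.max(0).round(3))
a=cv2.imread('pics/scene4.png')[100:320,240:460]; b=cv2.imread('pics/top4.png')[100:320,250:470]
cv2.imwrite('pics/c4.png',cv2.resize(cv2.hconcat([a,b]),(800,400),interpolation=cv2.INTER_CUBIC))
print(bot.state()['tool_pos'])
```

```text
scene red 38 [294.2 221.4] [0.5972 0.0334 0.1016] [0.588 0.024 0.097] [0.606 0.043 0.105]
scene red 22 [296.  229.6] [0.5985 0.0317 0.0798] [0.593 0.028 0.075] [0.603 0.035 0.083]
scene yel 250 [412.5 151.3] [ 0.7854 -0.0629  0.1916] [ 0.769 -0.08   0.188] [ 0.804 -0.045  0.195]
top red 28 [308.6 236.8] [0.5995 0.0334 0.1017] [0.59  0.027 0.097] [0.608 0.043 0.105]
top red 257 [537.9 307.7] [ 0.475  -0.4023  0.1686] [ 0.458 -0.492  0.042] [ 0.491 -0.386  0.175]
top red 16 [232.5 308.2] [0.4369 0.2054 0.0099] [0.433 0.197 0.008] [0.44  0.214 0.012]
top yel 313 [358.2 140.2] [ 0.7855 -0.0605  0.1895] [ 0.769 -0.1    0.019] [ 0.844 -0.042  0.195]
[0.40364987 0.29062743 0.41758135]
```

View pics/c4.png

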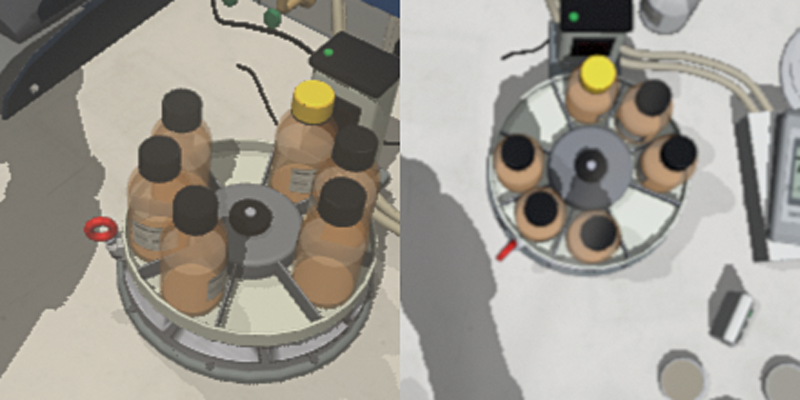

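```bash
python3 -c "
from bench import order; print(order.finish_job())"
```

```text
the job is handed in; nothing more can be done
None
```

I turned the turntable one station clockwise by the red ring and handed the job in. In the last pictures the yellow-capped bottle is at the reading head, the ring looks home in the next notch and all six bottles are standing; the judge's verdict was not shown.

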